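# Lay out the doming punches in the order of their dies

## Robot

A 6-joint arm with a two-finger parallel gripper is mounted at the origin on the work surface. World frame = base frame: x ahead of the robot, y to its left, z up, the work surface at z = 0. Lengths are in m, angles in rad, forces in N, time in s.
With the tool pointing down it reaches from about 0.35 to 0.975 m from the base axis. Payload 7.1 kg.
Tool frame: the origin (TCP) lies at the very end of the fingers, on their centre line; the grasp point (between the pads) lies 19 mm behind it; z points along the fingers, y is the line along which they close (so a half turn about z gives the same grasp; the last joint's range is limited). The gripper opens to 88 mm and grips with 3 to 60 N. Pads are 20 mm wide; open, the fingers measure 115 mm over their backs; the gripper's body (75 mm by 178 mm) begins 61 mm behind the grasp point.
Start: joints at [-1.162, 0.423, 1.63, -0, 1.089, -0.019], TCP at [0.259, -0.569, 0.201] pointing down, gripper open.
Joint ranges: [-3, 3], [-0.9, 2.11], [0.09, 2.58], [-1.31, 4.45], [0.11, 2.69], [-2.54, 2.54]. Speed limits (rad/s): [2.39, 2.39, 3.01, 3.14, 3.14, 3.14].

## Interface

Orientations are given as a 3x3 rotation matrix whose columns are the frame's x, y, z axes.
In Python, from bench import readout, camera, order gives the robot as it stands. The module is installed in compiled form; this text tells all that it offers.
- The arm moves only by the tool carry_out, never from a script. Its arguments are lists of equal length, an entry for each row: "slide": the shift along the world's x, y, z normalised to -1 to 1, where 1 is 0.08 m, a list of three; "rot": the turn, a rotation vector about the world's x, y, z normalised to -1 to 1, where 1 is pi/4 rad, a list of three; "fingers": the opening, from 0 (shut) to 1 (fully open). A call has 1 to 5 rows; each row shifts and turns the commanded pose from where the row before left it; what a row does not reach is not made up. A row lasts 1/8 s, in which the tool goes at most 62.5 mm and 10.7 degrees, less where a joint would pass 70% of its speed; a pose out of reach is approached as far as the arm can. A call with a number of a shift or a turn outside -1 to 1 is refused whole. A call with a gripper value outside its range is refused whole. The fingers move at their own pace and stop on an object; "force" is the grip in N (left out, the last holds). Time passes only in rows, so rows that do not move let the fingers close. It gives the time, the measured TCP pose, the force, the opening and the grip force at its end, in the units of the state.
- readout.sense(): the state, without advancing time (a new reading comes with each control period).
- camera(name): name is "scene" or "top" or "wrist"; returns a dict with "image" (420x560x3 uint8, blue, green, red), "intrinsics" (3x3 intrinsics, pixels), "R" (3x3) and "t" (3): a world point X has camera coordinates R X + t. Camera axes: x right, y down, z forward; pixel columns grow to the right and rows downward; lengths in m; the calibration is good to about 2 mm. A picture is of the moment at which its call begins. There is no depth.
- order.hand_in(): hands the job in; it is judged then, once.
The state is a dict: "clock": time; "joint_positions": joint angles; "dq": joint speeds; "joint_efforts": joint torques, N m; "ee_pos": TCP position; "tcp_rot": TCP orientation; "ft_force": force on the tool from outside, world axes, zero at the start; "wrist_torque": the same for the moment, N m; "width": finger opening in m; "grip_force": force on a finger pad.
Only numpy, scipy, OpenCV 4.12 (cv2) and the standard library are available. Lean on these libraries where they do the work, as an engineer would, in place of code of your own. Each camera call takes 0.05 s, during which the arm holds its last target. There are 200 camera calls.

## Task

Set up for doming: move the four doming punches from the dark store rack to the pale layout rack, each into the notch straight in front of the die whose hollow fits its ball, so that the punches lie in the same order as the dies. Lay each one down gently rather than dropping it, level across both bars with its ball towards the die, and leave the hammer and the tin of balls where they are.

Things in the scene. Friction and masses are not known exactly. Their poses are not given: they have to be found in the camera images.
- punch10: Steel doming punch, ball 10 mm (smallest), about 166 g. Origin: ball centre; its x axis runs along the round 14 mm shank (x = -24 to -150 mm) towards the ball. Starts level, axis 40 mm above table, in a V-notch of the dark store rack: 4 notches 60 mm apart, two bars 10 mm thick, 45 mm tall, under x = -34 and -118; board 10 mm thick below. Grip from above near x = -72.
- die10: Fixed round steel die on the pale layout rack, 26 mm wide, 26 tall; hollow 11 mm, fits the 10 mm ball. Origin: underside centre, 10 mm above table; x points away from the notches. Its self-centring V-notch (30 mm wide, 15 deep; next one 60 mm aside) is in two bars 45 mm tall, 10 thick, at x = -94 and -178. Punch in place: ball centre x = -60, y = 0, z = +30 mm, x axes alike.
- punch16: Steel doming punch, ball 16 mm, about 179 g. Origin: ball centre; its x axis runs along the round 14 mm shank (x = -24 to -150 mm) towards the ball. Starts level, axis 40 mm above table, in a V-notch of the dark store rack: 4 notches 60 mm apart, two bars 10 mm thick, 45 mm tall, under x = -34 and -118; board 10 mm thick below. Grip from above near x = -72.
- die16: Fixed round steel die on the pale layout rack, 32 mm wide, 26 tall; hollow 17 mm, fits the 16 mm ball. Origin: underside centre, 10 mm above table; x points away from the notches. Its self-centring V-notch (30 mm wide, 15 deep; next one 60 mm aside) is in two bars 45 mm tall, 10 thick, at x = -94 and -178. Punch in place: ball centre x = -60, y = 0, z = +30 mm, x axes alike.
- punch22: Steel doming punch, ball 22 mm, about 206 g. Origin: ball centre; its x axis runs along the round 14 mm shank (x = -24 to -150 mm) towards the ball. Starts level, axis 40 mm above table, in a V-notch of the dark store rack: 4 notches 60 mm apart, two bars 10 mm thick, 45 mm tall, under x = -34 and -118; board 10 mm thick below. Grip from above near x = -72.
- die22: Fixed round steel die on the pale layout rack, 38 mm wide, 26 tall; hollow 23 mm, fits the 22 mm ball. Origin: underside centre, 10 mm above table; x points away from the notches. Its self-centring V-notch (30 mm wide, 15 deep; next one 60 mm aside) is in two bars 45 mm tall, 10 thick, at x = -94 and -178. Punch in place: ball centre x = -60, y = 0, z = +30 mm, x axes alike.
- punch28: Steel doming punch, ball 28 mm (largest), about 252 g. Origin: ball centre; its x axis runs along the round 14 mm shank (x = -24 to -150 mm) towards the ball. Starts level, axis 40 mm above table, in a V-notch of the dark store rack: 4 notches 60 mm apart, two bars 10 mm thick, 45 mm tall, under x = -34 and -118; board 10 mm thick below. Grip from above near x = -72.
- die28: Fixed round steel die on the pale layout rack, 44 mm wide, 26 tall; hollow 29 mm, fits the 28 mm ball. Origin: underside centre, 10 mm above table; x points away from the notches. Its self-centring V-notch (30 mm wide, 15 deep; next one 60 mm aside) is in two bars 45 mm tall, 10 thick, at x = -94 and -178. Punch in place: ball centre x = -60, y = 0, z = +30 mm, x axes alike.
- hammer: Chasing hammer lying loose on the bench on the robot's right, 165 mm long, wooden handle, steel head; origin under the handle, head towards its +x. Bystander.
- tin: Open round aluminium tin of steel balls, 86 mm in diameter, 34 mm tall, beyond the racks, between them; origin at the centre of its underside. Bystander.
Things that resemble listed ones, but are neither listed nor needed, are in the scene too. What is shaped like the punch28 but blue or green is not meant.

How it is judged:
At the end, for the whole second after the job is handed in: Each punch lies at rest and released in the notch of its own die: ball centre 60 mm in front of the die's axis within 15 mm, within 8 mm sideways, 30 mm above the die's underside within 5 mm, shank along the die's x axis within 0.12 rad with the ball towards the die (x of punch10 in the frame of die10 between -0.075 and -0.045 m and y of punch10 in the frame of die10 between -0.008 and 0.008 m and z of punch10 in the frame of die10 between 0.025 and 0.035 m and angle between the x axis of punch10 and the x axis of die10, either way round below 0.12 rad and linear speed of each of punch10, punch16, punch22, punch28 below 0.02 m/s and angular speed of each of punch10, punch16, punch22, punch28 below 0.3 rad/s and x of punch16 in the frame of die16 between -0.075 and -0.045 m and y of punch16 in the frame of die16 between -0.008 and 0.008 m and z of punch16 in the frame of die16 between 0.025 and 0.035 m and angle between the x axis of punch16 and the x axis of die16, either way round below 0.12 rad and x of punch22 in the frame of die22 between -0.075 and -0.045 m and y of punch22 in the frame of die22 between -0.008 and 0.008 m and z of punch22 in the frame of die22 between 0.025 and 0.035 m and angle between the x axis of punch22 and the x axis of die22, either way round below 0.12 rad and x of punch28 in the frame of die28 between -0.075 and -0.045 m and y of punch28 in the frame of die28 between -0.008 and 0.008 m and z of punch28 in the frame of die28 between 0.025 and 0.035 m and angle between the x axis of punch28 and the x axis of die28, either way round below 0.12 rad); the robot touches nothing.
It fails at once if a punch is dropped: it falls faster than 0.7 m/s (from about 25 mm) with no finger on it ((linear speed of punch10 above 0.7 m/s and contact force between punch10 and the fingers below 0.1 N) or (linear speed of punch16 above 0.7 m/s and contact force between punch16 and the fingers below 0.1 N) or (linear speed of punch22 above 0.7 m/s and contact force between punch22 and the fingers below 0.1 N) or (linear speed of punch28 above 0.7 m/s and contact force between punch28 and the fingers below 0.1 N)).
It fails at once if the hammer or the tin is moved by more than 15 mm (distance of any of hammer, tin from where it was at the start of the episode above 0.015 m).
It also fails if it takes over 104 s, if anything falls off the work surface, if the arm or the gripper's body presses on something with over 40 N, if the wrist force passes 120 N, or if a joint passes its speed limit or range.

## Working session

There is one attempt and no reset: what is moved stays moved. The work goes in short steps, Python scripts to look and compute and a tool call to move; the robot and the scene stay as the last step left them, time stands still between calls to the robot, and variables do not carry over. Pictures are saved under pics/ and viewed, at most 14 in all, crops included, and the job is handed in when it is done.

Besides the shell and the picture viewer there is one more tool, called after ">>>" as a command line: name --argument value ..., lists and objects as JSON in quotes. carry_out: Moves the arm, as the interface text tells. Scaled input: -1 to 1 covers 0.08 m each way for a shift and pi/4 rad each way for a turn. Its arguments: {"type":"object","properties":{"slide":{"type":"array","items":{"type":"array","items":{"type":"number"}}},"rot":{"type":"array","items":{"type":"array","items":{"type":"number"}}},"fingers":{"type":"array","items":{"type":"number"}},"force":{"type":"number"}},"required":["slide","rot","fingers"]}

```bash
mkdir -p pics; python3 - <<'E'
from bench import readout,camera
import cv2,pickle,numpy as np
for n in("top","scene"):
    c=camera(n);cv2.imwrite(f"pics/{n}0.png",c["image"]);pickle.dump(c,open(n+".pkl","wb"))
    print(n,c["intrinsics"].round(1).tolist(),c["R"].round(4).tolist(),c["t"].round(4).tolist())
s=readout.sense();print(s)
E
```

```text
top [[546.2, 0.0, 279.5], [0.0, 546.2, 207.5], [0.0, 0.0, 1.0]] [[-0.0196, -0.9997, -0.0142], [-0.9961, 0.0208, -0.0853], [0.0856, 0.0125, -0.9963]] [-0.08, 0.6076, 1.2257]
scene [[458.3, 0.0, 285.3], [0.0, 458.3, 210.2], [0.0, 0.0, 1.0]] [[0.1316, 0.9913, -0.0091], [0.7217, -0.1021, -0.6846], [-0.6795, 0.0835, -0.7289]] [0.0136, -0.3965, 1.6126]
{'clock': 0.1, 'joint_positions': array([-1.16201634e+00,  4.23762197e-01,  1.63061676e+00,  2.92407058e-06,
        1.08858802e+00, -1.90344640e-02]), 'dq': array([ 2.17222360e-03, -4.56057193e-05, -1.34406476e-03, -7.55393745e-04,
        2.10554220e-03,  3.11919443e-05]), 'joint_efforts': array([ 2.76798464e-04, -5.45617175e+01, -2.74322748e+01,  6.45949412e-02,
        1.88087794e-02, -2.93211531e-05]), 'ee_pos': array([ 0.25909437, -0.56817965,  0.20067958]), 'tcp_rot': array([[ 9.09875239e-01,  4.14881614e-01, -5.43903831e-04],
       [ 4.14881969e-01, -9.09874364e-01,  1.26212015e-03],
       [ 2.87462918e-05, -1.37402776e-03, -9.99999056e-01]]), 'ft_force': array([0.55652374, 0.13994974, 0.33729096]), 'wrist_torque': array([ 0.01207396, -0.03269403, -0.03307947]), 'grip_force': 0.0, 'width': 0.08780362126695541}
```

View pics/top0.png

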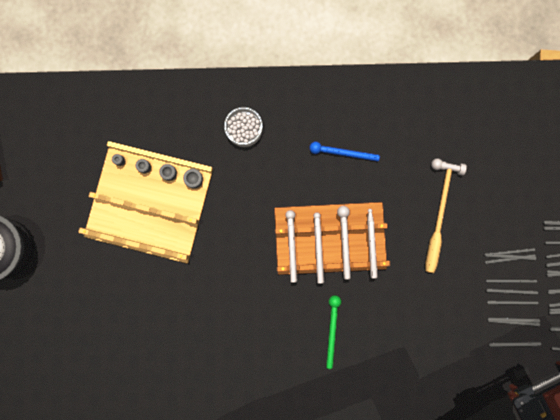

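View pics/scene0.png

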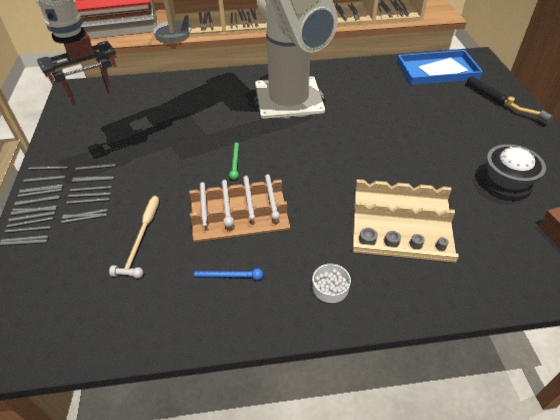

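The top view shows the dark store rack with four steel punches, ball ends at about (291,215), (318,215), (344,212) and (370,210). The pale rack has its dies at (118,160), (143,167), (168,173) and (193,179), growing to the right. The scene view agrees.

Look-alikes: the blue punch (316,148) and the green punch (335,301), which the text excludes. The hammer head at (440,164) and the grey wires at (510,290) are also not punches. I'll pick the four steel punches on the rack and check them in close crops.

```bash
python3 - <<'E'
import cv2,pickle,numpy as np
im=pickle.load(open("top.pkl","rb"))["image"]
a=cv2.resize(im[195:295,265:400],None,fx=5,fy=5,interpolation=cv2.INTER_CUBIC)
b=cv2.resize(im[135:270,72:222],None,fx=5,fy=5,interpolation=cv2.INTER_CUBIC)[:600]
cv2.imwrite("pics/store.png",a);cv2.imwrite("pics/lay.png",b[:600])
E
```

```text
(no output)
```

View pics/store.png

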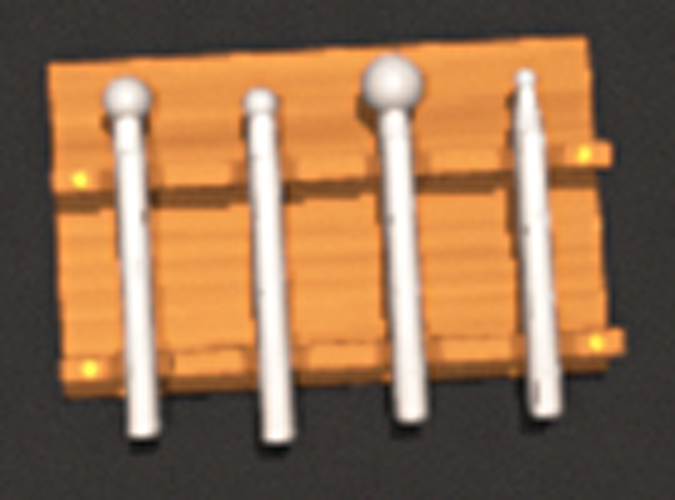

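View pics/lay.png

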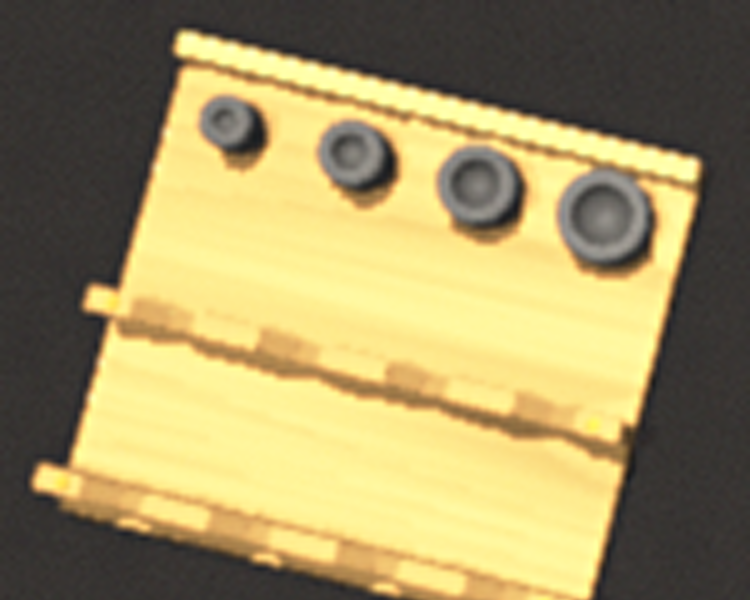

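```bash
cat > h.py <<'E'
import numpy as np
def ray(c,uv,z):
    uv=np.atleast_2d(uv).astype(float)
    d=np.c_[uv,np.ones(len(uv))]@np.linalg.inv(c["intrinsics"]).T@c["R"]
    o=-c["R"].T@c["t"]
    return (o+d*((z-o[2])/d[:,2])[:,None])[:,:2]
E
python3 - <<'E'
import cv2,pickle,numpy as np
from h import ray
c=pickle.load(open("top.pkl","rb"));im=c["image"];hsv=cv2.cvtColor(im,cv2.COLOR_BGR2HSV)
m=((hsv[...,1]<60)&(hsv[...,2]>110)).astype(np.uint8);r=np.zeros_like(m);r[200:290,270:395]=1;m*=r
n,l,st,_=cv2.connectedComponentsWithStats(m)
for i in range(1,n):
    if st[i,4]<60:continue
    v,u=np.where(l==i); P=ray(c,np.c_[u,v],.04)
    vx,vy,x0,y0=cv2.fitLine(P.astype(np.float32),cv2.DIST_HUBER,0,1e-4,1e-4).ravel()
    if vx<0:vx,vy=-vx,-vy
    s=(P-[x0,y0])@[vx,vy]
    a=np.array([x0,y0]);d=np.array([vx,vy]);print("punch",st[i,4],"ang",np.degrees(np.arctan2(vy,vx)).round(1),"tail",(a+d*s.min()).round(4),"tip",(a+d*s.max()).round(4),"len",np.ptp(s).round(4))
def rep(n,c,px,z,):
    P=ray(c,px,z);print(n,P.round(4).tolist(),np.linalg.norm(np.diff(P,axis=0),axis=1).round(4)); return P
o=[265,195]
rep("balls",c,np.array([[127,98],[260,103],[391,82],[525,77]])/5+o,.04)
T=rep("tails",c,np.array([[143,435],[277,440],[410,417],[545,413]])/5+o,.04)
D=rep("dies",c,np.array([[228,122],[352,153],[476,185],[603,214]])/5+[72,135],.036)
u=D[3]-D[0];print("rack dir ang",np.degrees(np.arctan2(u[1],u[0]))+90)
s=pickle.load(open("scene.pkl","rb"))
rep("scene dies 28..10",s,[[369,234],[393,237],[418,240],[442,242]],.036)
rep("scene balls 10 28 16? ",s,[[206,224],[229,222],[252,217],[275,215]],.04)
for n,px,z in(("tin",[244,127],.02),("hammer",[436,250],.01)):print(n,ray(c,px,z))
a=cv2.resize(s["image"][170:240,185:295],None,fx=4,fy=4,interpolation=cv2.INTER_CUBIC)
b=cv2.resize(s["image"][175:265,350:460],None,fx=4,fy=4,interpolation=cv2.INTER_CUBIC)
w=np.zeros((360,0,3),np.uint8);a=cv2.copyMakeBorder(a,0,80,0,0,0);cv2.imwrite("pics/scrop.png",cv2.resize(np.hstack([a,b]),(800,327)))
E
```

```text
punch 470 ang 1.6 tail [ 0.441  -0.2399] tip [ 0.605  -0.2354] len 0.164
punch 385 ang 1.9 tail [ 0.442  -0.3003] tip [ 0.5969 -0.2953] len 0.155
punch 436 ang 1.6 tail [ 0.4366 -0.1201] tip [ 0.5963 -0.1156] len 0.1598
punch 408 ang 1.7 tail [ 0.4332 -0.1803] tip [ 0.5905 -0.1757] len 0.1573
balls [[0.5879, -0.1169], [0.5844, -0.1769], [0.5927, -0.2362], [0.5937, -0.2967]] [0.0601 0.0599 0.0605]
tails [[0.4366, -0.1208], [0.4333, -0.1806], [0.4424, -0.2403], [0.443, -0.3005]] [0.0599 0.0603 0.0603]
dies [[0.7235, 0.2773], [0.7079, 0.2201], [0.6918, 0.1631], [0.6771, 0.1048]] [0.0593 0.0592 0.06  ]
rack dir ang -15.051410791154026
scene dies 28..10 [[0.6798, 0.1052], [0.6973, 0.161], [0.715, 0.2185], [0.7292, 0.274]] [0.0585 0.0602 0.0573]
scene balls 10 28 16?  [[0.5938, -0.2939], [0.5951, -0.236], [0.5862, -0.1769], [0.5875, -0.1179]] [0.0579 0.0598 0.059 ]
tin [[ 0.79631739 -0.01324074]]
hammer [[ 0.50175728 -0.44924935]]
```

Store order from the left is 22, 16, 28, 10, and both views agree to about 3 mm. The store punches have a yaw of 1.7°, the layout axis is at −15°, and the die order from the left is 10, 16, 22, 28. The neighbours stand 60 mm apart, so I'll use a partly open gripper. I'll start with punch10, whose grasp point is (0.521, −0.299).

>>> carry_out --slide '[[0.33,0.34,0],[0.33,0.34,0],[0.33,0.34,0],[0.33,0.34,0],[0.33,0.34,0]]' --rot '[[0,0,-0.1],[0,0,-0.1],[0,0,-0.1],[0,0,-0.1],[0,0,-0.1]]' --fingers '[0.4,0.4,0.4,0.4,0.4]' --force 25

```text
clock: 0.72
ee_pos: [0.3919, -0.4315, 0.2011]
tcp_rot: [[0.999, 0.032, -0.0], [0.032, -0.999, 0.001], [-0.0, -0.001, -1.0]]
ft_force: [0.3, 0.0, 0.4]
width: 0.0415
grip_force: 0.0
```

>>> carry_out --slide '[[0.33,0.34,-0.2],[0.33,0.34,-0.2],[0.33,0.34,-0.2],[0.33,0.34,-0.2],[0.3,0.3,-0.2]]' --rot '[[0,0,0],[0,0,0],[0,0,0],[0,0,0],[0,0,0]]' --fingers '[0.4,0.4,0.4,0.4,0.4]'

```text
clock: 1.35
ee_pos: [0.5215, -0.2986, 0.1206]
tcp_rot: [[0.999, 0.035, -0.0], [0.035, -0.999, 0.0], [-0.0, -0.0, -1.0]]
ft_force: [-0.7, -0.4, 0.2]
width: 0.0351
grip_force: 0.0
```

>>> carry_out --slide '[[0,0,0],[0,0,0]]' --rot '[[0,0,0],[0,0,0]]' --fingers '[0.4,0.4]'

```text
clock: 1.6
ee_pos: [0.5205, -0.3002, 0.1214]
tcp_rot: [[0.999, 0.035, -0.001], [0.035, -0.999, -0.0], [-0.001, 0.0, -1.0]]
ft_force: [0.1, -0.6, 0.2]
width: 0.0352
grip_force: 0.0
```

```bash
python3 - <<'E'
from bench import readout,camera
import cv2,pickle,numpy as np
c=camera("wrist");cv2.imwrite("pics/w1.png",c["image"]);pickle.dump(c,open("w1.pkl","wb"))
E
```

```text
(no output)
```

View pics/w1.png

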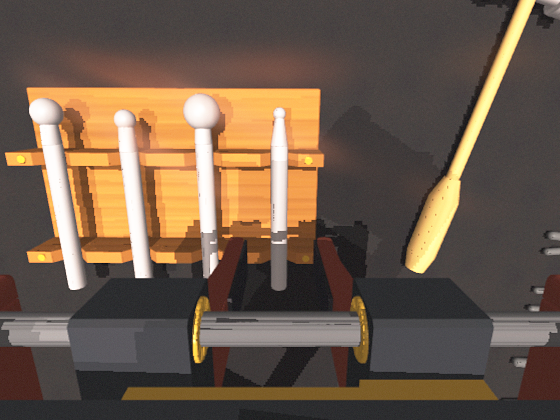

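The wrist view shows punch10 (ball at 280,115) centred between the fingers. Punch28 is at (201,112), punch16 at (125,118) and punch22 at (46,112), as expected. Now I'll descend and grip.

>>> carry_out --slide '[[0,0.01,-0.35],[0,0,-0.35],[0,0,-0.35],[0,0,-0.19],[0,0,0]]' --rot '[[0,0,0],[0,0,0],[0,0,0],[0,0,0],[0,0,0]]' --fingers '[0.4,0.4,0.4,0.4,0.4]'

```text
clock: 2.28
ee_pos: [0.5201, -0.2994, 0.0217]
tcp_rot: [[0.999, 0.034, -0.001], [0.034, -0.999, 0.001], [-0.001, -0.001, -1.0]]
ft_force: [0.5, 0.0, 0.1]
width: 0.0351
grip_force: 0.0
```

>>> carry_out --slide '[[0,0,0],[0,0,0],[0,0,0],[0,0,0],[0,0,0]]' --rot '[[0,0,0],[0,0,0],[0,0,0],[0,0,0],[0,0,0]]' --fingers '[0,0,0,0,0]' --force 40

```text
clock: 2.9
ee_pos: [0.5223, -0.3001, 0.0253]
tcp_rot: [[0.999, 0.035, 0.003], [0.035, -0.999, -0.002], [0.003, 0.002, -1.0]]
ft_force: [-4.3, 1.8, 22.2]
width: 0.0008
grip_force: 11.1
```

The fingers shut to 0.8 mm, so the shank is not between the pads. I'll look.

```bash
python3 - <<'E'
from bench import readout,camera
import cv2,pickle,numpy as np
a=camera("wrist")["image"];b=camera("scene")["image"]
b=cv2.resize(b[130:260,120:310],None,fx=3,fy=3,interpolation=cv2.INTER_CUBIC)
cv2.imwrite("pics/w2.png",np.hstack([cv2.resize(a[:,100:460],(270,315)),b[:315,:530]]))
E
```

```text
(no output)
```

View pics/w2.png

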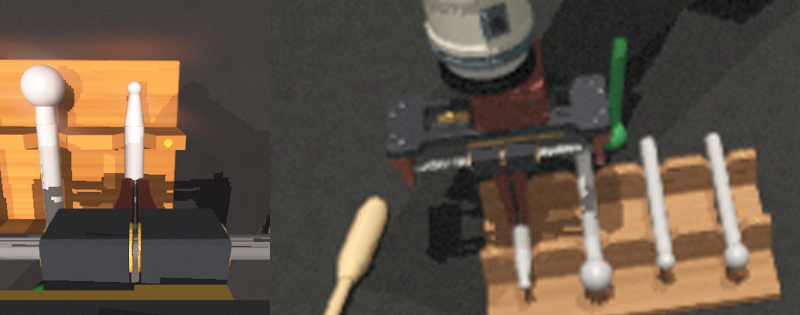

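```bash
python3 - <<'E'
from bench import readout,camera
import cv2,pickle,numpy as np
s=readout.sense();print(s["ee_pos"],s["ft_force"],s["wrist_torque"],s["width"],s["grip_force"])
c=camera("wrist");a=c["image"].copy()
def pr(X):
    q=c["intrinsics"]@(c["R"]@np.array(X)+c["t"]);return (q[:2]/q[2])
print("cam at",(-c["R"].T@c["t"]).round(3),"fwd",c["R"][2].round(2))
p=s["ee_pos"];print("tcp px",pr(p),"tcp+19",pr(p+[0,0,.019]))
d=np.array([.9996,.03,0]);b=np.array([.593,-.2962,.04])
for x in(0,-.024,-.034,-.072,-.118,-.15):print(x,pr(b+x*d).round(0))
b=camera("scene")["image"];
cv2.imwrite("pics/w3.png",np.hstack([cv2.resize(a[90:330,200:360],(400,600)),cv2.resize(b[180:240,180:220],(400,600),interpolation=cv2.INTER_CUBIC)]))
E
```

```text
[ 0.522339   -0.30006913  0.02530848] [-4.80240429  1.80405295 22.11622077] [0.23214971 0.85531348 0.04965429] 0.00040104908771477143 11.023789644241333
cam at [ 0.596 -0.298  0.208] fwd [-0.27 -0.01 -0.96]
tcp px [278.60523541 241.48570157] tcp+19 [278.56938916 254.69671004]
0 [276. 119.]
-0.024 [276. 167.]
-0.034 [276. 186.]
-0.072 [275. 254.]
-0.118 [275. 326.]
-0.15 [275. 370.]
```

View pics/w3.png

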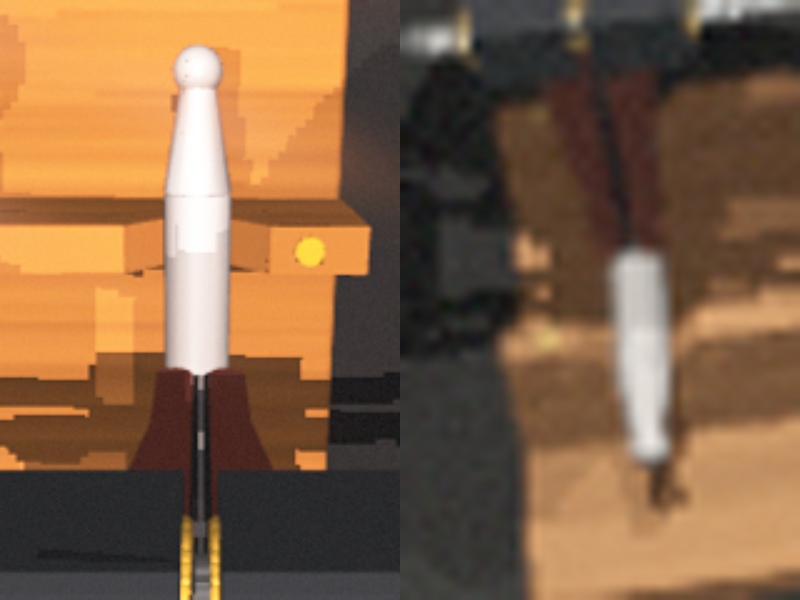

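The picture shows the closed fingers on top of the shank, with their tips near z=0.047, while the TCP reads 0.025. So the real tips may sit about 20 mm above the reading. I'll check against the earlier wrist picture, where the fingertips end near row 238 with inner edges near columns 243 and 318.

```bash
python3 - <<'E'
import pickle,numpy as np
c=pickle.load(open("w1.pkl","rb"));print(c["intrinsics"][0,0])
def pr(X):
    q=c["intrinsics"]@(c["R"]@np.array(X)+c["t"]);return (q[:2]/q[2]).round(0)
p=np.array([.5205,-.3002,.1214])
for dz in(0,.01,.02,.03):
    print(dz,[pr(p+[dx,sy*.0176,dz]).tolist() for dx in(.01,-.01) for sy in(1,-1)])
E
```

```text
329.3902239342154
0 [[249.0, 225.0], [309.0, 227.0], [249.0, 256.0], [307.0, 258.0]]
0.01 [[248.0, 231.0], [311.0, 233.0], [247.0, 263.0], [309.0, 265.0]]
0.02 [[246.0, 237.0], [313.0, 239.0], [246.0, 271.0], [310.0, 274.0]]
0.03 [[244.0, 244.0], [314.0, 247.0], [244.0, 281.0], [312.0, 283.0]]
```

>>> carry_out --slide '[[0,0,0],[0,0,0],[0,0,0],[0,0,0]]' --rot '[[0,0,0],[0,0,0],[0,0,0],[0,0,0]]' --fingers '[0.4,0.4,0.4,0.4]'

```text
clock: 3.6
ee_pos: [0.5207, -0.2988, 0.022]
tcp_rot: [[0.999, 0.035, -0.0], [0.035, -0.999, 0.0], [-0.0, -0.0, -1.0]]
ft_force: [-0.3, -0.6, 0.1]
width: 0.0344
grip_force: 0.0
```

The check gives the same answer: the tips are about 20 mm above the reported TCP. I'll subtract 20 mm from every z target, descend carefully while watching the force, and grip again.

>>> carry_out --slide '[[0,0,-0.1],[0,0,-0.1],[0,0,-0.05],[0,0,0]]' --rot '[[0,0,0],[0,0,0],[0,0,0],[0,0,0]]' --fingers '[0.4,0.4,0.4,0.4]'

```text
clock: 4.1
ee_pos: [0.5205, -0.2988, 0.0014]
tcp_rot: [[0.999, 0.035, -0.001], [0.035, -0.999, 0.001], [-0.001, -0.001, -1.0]]
ft_force: [-0.1, 0.4, -0.1]
width: 0.0352
grip_force: 0.0
```

>>> carry_out --slide '[[0,0,0],[0,0,0],[0,0,0],[0,0,0],[0,0,0]]' --rot '[[0,0,0],[0,0,0],[0,0,0],[0,0,0],[0,0,0]]' --fingers '[0,0,0,0,0]' --force 30

```text
clock: 4.72
ee_pos: [0.5211, -0.2992, 0.0024]
tcp_rot: [[0.999, 0.035, 0.0], [0.035, -0.999, -0.0], [0.0, 0.0, -1.0]]
ft_force: [-0.7, -0.6, 2.0]
width: 0.0134
grip_force: 30.0
```

Width is 13.4 mm at 30 N, so the shank is held. Now I'll lift and carry it to T10 (0.598, 0.312).

>>> carry_out --slide '[[0,0,0.15],[0,0,0.35],[0,0,0.4],[0,0,0.35],[0,0,0.15]]' --rot '[[0,0,0],[0,0,0],[0,0,0],[0,0,0],[0,0,0]]' --fingers '[0,0,0,0,0]'

```text
clock: 5.35
ee_pos: [0.5216, -0.2994, 0.1163]
tcp_rot: [[0.999, 0.035, 0.002], [0.035, -0.999, -0.001], [0.002, 0.001, -1.0]]
ft_force: [1.0, 0.2, -2.3]
width: 0.0132
grip_force: 30.0
```

>>> carry_out --slide '[[0.06,0.3,0],[0.06,0.5,0],[0.06,0.55,0],[0.06,0.55,0],[0.06,0.55,0]]' --rot '[[0,0,-0.025],[0,0,-0.025],[0,0,-0.025],[0,0,-0.025],[0,0,-0.025]]' --fingers '[0,0,0,0,0]'

```text
clock: 5.98
ee_pos: [0.5444, -0.1016, 0.1138]
tcp_rot: [[0.998, -0.064, -0.001], [-0.064, -0.998, 0.0], [-0.001, -0.0, -1.0]]
ft_force: [-0.0, -0.5, -1.1]
width: 0.0132
grip_force: 30.0
```

>>> carry_out --slide '[[0.06,0.55,0],[0.06,0.55,0],[0.06,0.55,0],[0.06,0.55,0],[0.06,0.55,0]]' --rot '[[0,0,-0.025],[0,0,-0.025],[0,0,-0.025],[0,0,-0.025],[0,0,-0.025]]' --fingers '[0,0,0,0,0]'

```text
clock: 6.6
ee_pos: [0.5684, 0.1183, 0.1137]
tcp_rot: [[0.987, -0.161, -0.001], [-0.161, -0.987, -0.0], [-0.001, 0.0, -1.0]]
ft_force: [0.3, -0.5, -2.8]
width: 0.0132
grip_force: 30.0
```

>>> carry_out --slide '[[0.07,0.55,0],[0.07,0.55,0],[0.07,0.5,0],[0.07,0.5,0],[0.08,0.3,0]]' --rot '[[0,0,-0.025],[0,0,-0.025],[0,0,-0.025],[0,0,-0.025],[0,0,-0.02]]' --fingers '[0,0,0,0,0]'

```text
clock: 7.22
ee_pos: [0.5971, 0.3107, 0.1134]
tcp_rot: [[0.968, -0.252, -0.001], [-0.252, -0.968, -0.0], [-0.001, 0.001, -1.0]]
ft_force: [-0.2, -1.3, -3.0]
width: 0.013
grip_force: 30.0
```

>>> carry_out --slide '[[0,0,0],[0,0,0]]' --rot '[[0,0,0],[0,0,0]]' --fingers '[0,0]'

```text
clock: 7.48
ee_pos: [0.5969, 0.308, 0.1135]
tcp_rot: [[0.968, -0.253, -0.002], [-0.253, -0.968, -0.001], [-0.001, 0.001, -1.0]]
ft_force: [-0.0, -0.4, -2.4]
width: 0.0134
grip_force: 30.0
```

```bash
python3 - <<'E'
from bench import camera
import cv2,pickle
c=camera("wrist");cv2.imwrite("pics/w4.png",c["image"]);pickle.dump(c,open("w4.pkl","wb"))
E
```

```text
(no output)
```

View pics/w4.png

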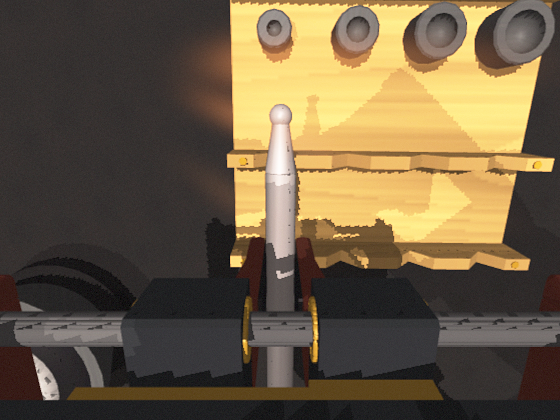

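The wrist view shows punch10 level in the grip, with its ball at (280,115). Dies 10, 16, 22 and 28 are at (274,28), (358,30), (439,31) and (522,30).

```bash
python3 - <<'E'
import pickle,numpy as np
from h import ray
c=pickle.load(open("w4.pkl","rb"))
P=ray(c,[[274,28],[358,30],[439,31],[522,30]],.036);print(P.round(4),np.linalg.norm(np.diff(P,axis=0),axis=1))
u=P[3]-P[0];print(np.degrees(np.arctan2(u[1],u[0]))+90)
print("notch front (z=.03)",ray(c,[[289,158],[371,158]],.045).round(4))
print("ball",ray(c,[[280,115]],.153).round(4))
E
```

```text
[[0.7253 0.2778]
 [0.7089 0.2202]
 [0.6937 0.1643]
 [0.6794 0.1068]] [0.05992418 0.0579132  0.05921978]
-15.030560061478084
notch front (z=.03) [[0.6342 0.2901]
 [0.6184 0.2297]]
ball [[0.6675 0.2888]]
```

```bash
python3 - <<'E'
import pickle,numpy as np,cv2
from h import ray
c=pickle.load(open("w4.pkl","rb"))
a=cv2.resize(c["image"][130:280,220:420],None,fx=4,fy=4,interpolation=cv2.INTER_CUBIC)
def pr(X):
    q=c["intrinsics"]@(c["R"]@np.array(X)+c["t"]);return (q[:2]/q[2])
D=np.array([.7253,.2778]);x=np.array([.9659,-.2588])
for k,col in((.089,(255,0,0)),(.099,(0,0,255)),(.173,(255,0,0)),(.183,(0,0,255))):
  for i in(0,1):
    P=D-k*x+i*.06*np.array([-.2588,-.9659]);q=(pr([*P,.03])-[220,130])*4;cv2.circle(a,tuple(int(v) for v in q),5,col,2)
cv2.imwrite("pics/w5.png",a)
E
```

```text
(no output)
```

View pics/w5.png

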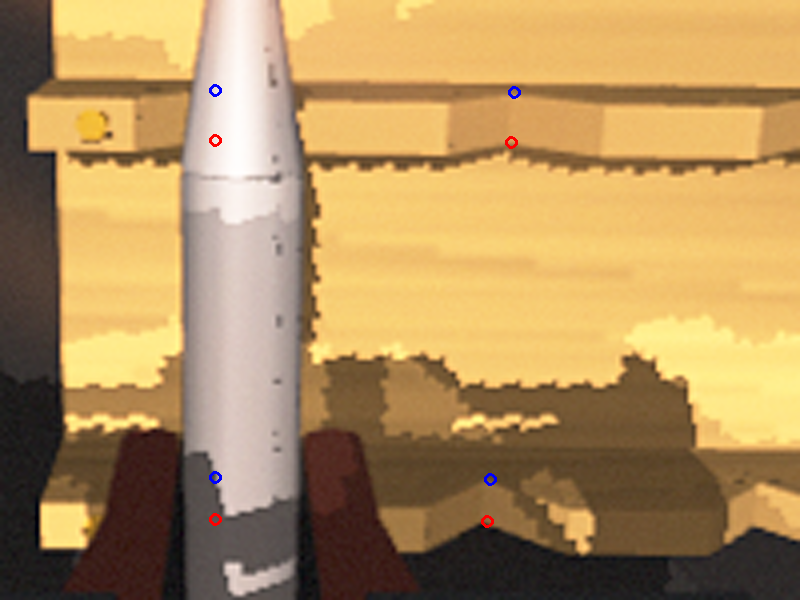

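The notch vertices match the predicted marks to within about 1.5 mm: rear vertex (487,521), front vertex (516,150). I'll correct y by +4 mm and lay punch10 down.

>>> carry_out --slide '[[0.01,0.05,-0.2],[0,0,-0.4],[0,0,-0.4],[0,0,-0.2],[0,0,-0.1]]' --rot '[[0,0,0],[0,0,0],[0,0,0],[0,0,0],[0,0,0]]' --fingers '[0,0,0,0,0]'

```text
clock: 8.15
ee_pos: [0.5981, 0.3124, 0.0089]
tcp_rot: [[0.967, -0.253, -0.001], [-0.253, -0.967, -0.001], [-0.001, 0.001, -1.0]]
ft_force: [-0.6, 0.1, -1.6]
width: 0.0133
grip_force: 30.0
```

>>> carry_out --slide '[[0,0,-0.05],[0,0,-0.04],[0,0,0]]' --rot '[[0,0,0],[0,0,0],[0,0,0]]' --fingers '[0,0,0]'

```text
clock: 8.52
ee_pos: [0.599, 0.3132, 0.0036]
tcp_rot: [[0.968, -0.253, 0.001], [-0.253, -0.968, 0.001], [0.001, -0.001, -1.0]]
ft_force: [0.1, -0.5, -1.0]
width: 0.0129
grip_force: 30.0
```

>>> carry_out --slide '[[0,0,-0.01],[0,0,0],[0,0,0]]' --rot '[[0,0,0],[0,0,0],[0,0,0]]' --fingers '[0,0,0]'

```text
clock: 8.9
ee_pos: [0.599, 0.3133, 0.0028]
tcp_rot: [[0.968, -0.253, 0.001], [-0.253, -0.968, 0.001], [0.001, -0.001, -1.0]]
ft_force: [0.5, 0.7, 2.5]
width: 0.013
grip_force: 30.0
```

>>> carry_out --slide '[[0,0,0],[0,0,0],[0,0,0],[0,0,0]]' --rot '[[0,0,0],[0,0,0],[0,0,0],[0,0,0]]' --fingers '[0.2,0.25,0.35,0.4]'

```text
clock: 9.4
ee_pos: [0.5984, 0.3129, 0.002]
tcp_rot: [[0.968, -0.253, -0.0], [-0.253, -0.968, -0.0], [-0.0, 0.0, -1.0]]
ft_force: [-0.2, 0.0, -0.0]
width: 0.0345
grip_force: 0.0
```

>>> carry_out --slide '[[0,0,0.2],[0,0,0.4],[0,0,0.4],[0,0,0.4],[0,0,0]]' --rot '[[0,0,0],[0,0,0],[0,0,0],[0,0,0],[0,0,0]]' --fingers '[0.4,0.4,0.4,0.4,0.4]'

```text
clock: 10.02
ee_pos: [0.6006, 0.314, 0.1182]
tcp_rot: [[0.968, -0.253, 0.006], [-0.253, -0.968, 0.003], [0.005, -0.004, -1.0]]
ft_force: [-0.3, 1.1, -1.2]
width: 0.035
grip_force: 0.0
```

```bash
cat > chk.py <<'E'
import cv2,numpy as np
from bench import camera
from h import ray
D0=np.array([.7253,.2778]);x=np.array([.9659,-.2588]);y=np.array([.2588,.9659])
def check(n,i,c):   # punch axis in die frame, line fit to pale steel pixels near notch i
    D=D0-i*.06*y; hsv=cv2.cvtColor(c["image"],cv2.COLOR_BGR2HSV)
    v,u=np.where((hsv[...,1]<60)&(hsv[...,2]>110))
    P=ray(c,np.c_[u,v],.04)-D; Q=np.c_[P@x,P@y]
    k=(abs(Q[:,1])<.022)&(Q[:,0]>-.23)&(Q[:,0]<-.025); Q=Q[k]
    if len(Q)<20: print(n,i,"few");return
    vx,vy,x0,y0=cv2.fitLine(Q.astype(np.float32),cv2.DIST_HUBER,0,1e-4,1e-4).ravel()
    print(n,i,"x range",Q[:,0].min().round(4),Q[:,0].max().round(4),"y at ball",round(float(y0+(-.06-x0)*vy/vx),4),"ang",round(float(np.arctan(vy/vx)),3))
E
python3 - <<'E'
from chk import *
check("top",0,camera("top"));c=camera("wrist");check("wrist",0,c);cv2.imwrite("pics/w6.png",c["image"])
E
```

```text
top 0 x range -0.2084 -0.057 y at ball 0.003 ang -0.018
wrist 0 x range -0.2109 -0.0541 y at ball 0.0005 ang -0.012
```

View pics/w6.png

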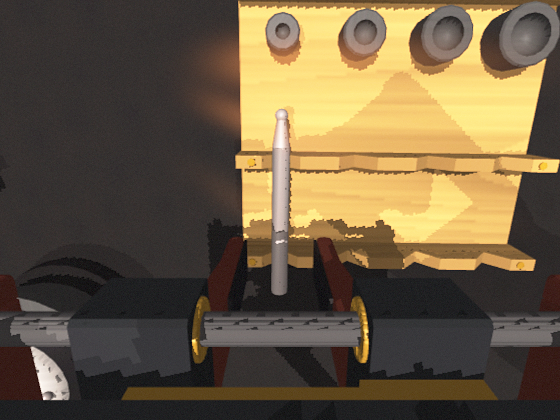

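Punch10 lies in die10's notch with its ball at (281,116): x about −0.059, y about 0.001–0.003, angle about −0.015. Next is punch28 at (0.520, −0.238).

>>> carry_out --slide '[[-0.065,-0.35,0],[-0.065,-0.45,0],[-0.065,-0.5,0],[-0.065,-0.5,0],[-0.065,-0.5,0]]' --rot '[[0,0,0.025],[0,0,0.025],[0,0,0.025],[0,0,0.025],[0,0,0.025]]' --fingers '[0.4,0.4,0.4,0.4,0.4]'

```text
clock: 10.75
ee_pos: [0.5711, 0.1275, 0.1126]
tcp_rot: [[0.988, -0.156, -0.003], [-0.156, -0.988, -0.001], [-0.003, 0.001, -1.0]]
ft_force: [0.0, 0.4, 0.7]
width: 0.0351
grip_force: 0.0
```

>>> carry_out --slide '[[-0.065,-0.5,0],[-0.065,-0.5,0],[-0.065,-0.5,0],[-0.065,-0.5,0],[-0.065,-0.5,0]]' --rot '[[0,0,0.025],[0,0,0.025],[0,0,0.025],[0,0,0.025],[0,0,0.025]]' --fingers '[0.4,0.4,0.4,0.4,0.4]'

```text
clock: 11.38
ee_pos: [0.5451, -0.0721, 0.1128]
tcp_rot: [[0.998, -0.058, -0.003], [-0.058, -0.998, 0.0], [-0.003, -0.0, -1.0]]
ft_force: [0.4, -0.3, -0.6]
width: 0.0352
grip_force: 0.0
```

>>> carry_out --slide '[[-0.065,-0.5,0],[-0.065,-0.5,0],[-0.065,-0.4,0],[-0.065,-0.4,0],[-0.065,-0.29,0]]' --rot '[[0,0,0.025],[0,0,0.025],[0,0,0.025],[0,0,0.025],[0,0,0.02]]' --fingers '[0.4,0.4,0.4,0.4,0.4]'

```text
clock: 12.0
ee_pos: [0.5192, -0.2392, 0.1127]
tcp_rot: [[0.999, 0.035, -0.002], [0.035, -0.999, 0.001], [-0.002, -0.001, -1.0]]
ft_force: [0.3, -0.4, 0.1]
width: 0.0351
grip_force: 0.0
```

>>> carry_out --slide '[[0,0,0],[0,0,0]]' --rot '[[0,0,0],[0,0,0]]' --fingers '[0.4,0.4]'

```text
clock: 12.25
ee_pos: [0.5199, -0.2375, 0.1133]
tcp_rot: [[0.999, 0.035, -0.002], [0.035, -0.999, 0.001], [-0.002, -0.001, -1.0]]
ft_force: [-0.4, 0.1, -0.8]
width: 0.0352
grip_force: 0.0
```

>>> carry_out --slide '[[0,-0.01,-0.4],[0,0,-0.5],[0,0,-0.4],[0,0,-0.09],[0,0,0]]' --rot '[[0,0,0],[0,0,0],[0,0,0],[0,0,0],[0,0,0]]' --fingers '[0.4,0.4,0.4,0.4,0.4]'

```text
clock: 12.88
ee_pos: [0.5207, -0.2384, 0.003]
tcp_rot: [[0.999, 0.036, -0.001], [0.036, -0.999, 0.0], [-0.001, -0.0, -1.0]]
ft_force: [-0.7, 0.4, -0.0]
width: 0.0351
grip_force: 0.0
```

>>> carry_out --slide '[[0,0,0],[0,0,0],[0,0,0],[0,0,0],[0,0,0]]' --rot '[[0,0,0],[0,0,0],[0,0,0],[0,0,0],[0,0,0]]' --fingers '[0,0,0,0,0]' --force 40

```text
clock: 13.5
ee_pos: [0.5211, -0.2392, 0.0039]
tcp_rot: [[0.999, 0.035, 0.001], [0.035, -0.999, -0.0], [0.001, 0.0, -1.0]]
ft_force: [0.3, 2.2, 6.9]
width: 0.0132
grip_force: 40.0
```

>>> carry_out --slide '[[0,0,0.15],[0,0,0.35],[0,0,0.4],[0,0,0.35],[0,0,0.15]]' --rot '[[0,0,0],[0,0,0],[0,0,0],[0,0,0],[0,0,0]]' --fingers '[0,0,0,0,0]'

```text
clock: 14.12
ee_pos: [0.521, -0.2394, 0.1168]
tcp_rot: [[0.999, 0.035, 0.002], [0.035, -0.999, -0.001], [0.002, 0.001, -1.0]]
ft_force: [-0.9, 0.1, -3.1]
width: 0.013
grip_force: 40.0
```

>>> carry_out --slide '[[0.04,0.3,0],[0.04,0.5,0],[0.04,0.55,0],[0.04,0.55,0],[0.04,0.55,0]]' --rot '[[0,0,-0.037],[0,0,-0.037],[0,0,-0.037],[0,0,-0.037],[0,0,-0.037]]' --fingers '[0,0,0,0,0]'

```text
clock: 14.75
ee_pos: [0.5358, -0.0417, 0.1144]
tcp_rot: [[0.994, -0.111, -0.001], [-0.111, -0.994, 0.0], [-0.001, 0.0, -1.0]]
ft_force: [1.0, -0.3, -3.0]
width: 0.0129
grip_force: 40.0
```

>>> carry_out --slide '[[0.04,0.55,0],[0.04,0.55,0],[0.04,0.5,0],[0.04,0.4,0],[0.04,0.26,0]]' --rot '[[0,0,-0.037],[0,0,-0.037],[0,0,-0.037],[0,0,-0.037],[0,0,-0.037]]' --fingers '[0,0,0,0,0]'

```text
clock: 15.38
ee_pos: [0.5518, 0.1391, 0.1143]
tcp_rot: [[0.968, -0.252, -0.001], [-0.252, -0.968, -0.0], [-0.001, 0.001, -1.0]]
ft_force: [0.1, 0.1, -2.9]
width: 0.0128
grip_force: 40.0
```

>>> carry_out --slide '[[0,0,0],[0,0,0]]' --rot '[[0,0,0],[0,0,0]]' --fingers '[0,0]'

```text
clock: 15.62
ee_pos: [0.5518, 0.1372, 0.1145]
tcp_rot: [[0.968, -0.252, -0.001], [-0.252, -0.968, -0.001], [-0.001, 0.001, -1.0]]
ft_force: [0.2, -0.2, -2.7]
width: 0.013
grip_force: 40.0
```

```bash
python3 - <<'E'
from bench import camera
import cv2
cv2.imwrite("pics/w7.png",camera("wrist")["image"])
E
```

View pics/w7.png

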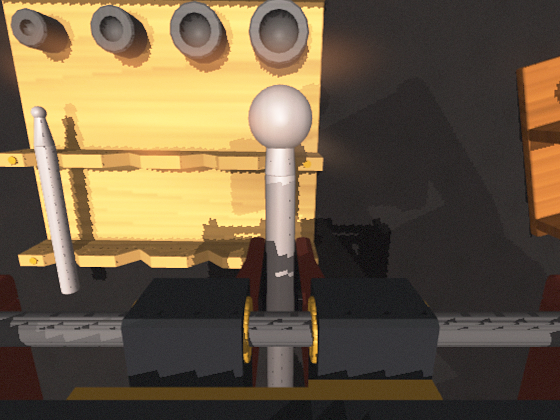

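Punch28's ball is at (281,118) and die28 is at (279,30), so they line up. Punch10 is resting at (40,112). Now I'll lay punch28 down.

>>> carry_out --slide '[[0,0.025,-0.2],[0,0,-0.4],[0,0,-0.4],[0,0,-0.2],[0,0,-0.1]]' --rot '[[0,0,0],[0,0,0],[0,0,0],[0,0,0],[0,0,0]]' --fingers '[0,0,0,0,0]'

```text
clock: 16.3
ee_pos: [0.552, 0.1393, 0.0098]
tcp_rot: [[0.967, -0.253, -0.001], [-0.253, -0.967, -0.0], [-0.001, 0.001, -1.0]]
ft_force: [0.1, 0.2, -3.0]
width: 0.013
grip_force: 40.0
```

>>> carry_out --slide '[[0,0,-0.05],[0,0,-0.04],[0,0,0]]' --rot '[[0,0,0],[0,0,0],[0,0,0]]' --fingers '[0,0,0]'

```text
clock: 16.68
ee_pos: [0.5532, 0.1398, 0.0044]
tcp_rot: [[0.968, -0.253, 0.001], [-0.253, -0.968, 0.0], [0.001, -0.001, -1.0]]
ft_force: [1.2, -1.0, -2.8]
width: 0.0132
grip_force: 40.0
```

>>> carry_out --slide '[[0,0,-0.015],[0,0,-0.01],[0,0,0]]' --rot '[[0,0,0],[0,0,0],[0,0,0]]' --fingers '[0,0,0]'

```text
clock: 17.05
ee_pos: [0.5533, 0.1398, 0.004]
tcp_rot: [[0.967, -0.253, 0.002], [-0.253, -0.968, 0.0], [0.002, -0.001, -1.0]]
ft_force: [-4.6, -1.9, 17.3]
width: 0.0132
grip_force: 40.0
```

>>> carry_out --slide '[[0,0,0],[0,0,0],[0,0,0],[0,0,0]]' --rot '[[0,0,0],[0,0,0],[0,0,0],[0,0,0]]' --fingers '[0.2,0.25,0.35,0.4]'

```text
clock: 17.55
ee_pos: [0.5525, 0.1398, 0.0016]
tcp_rot: [[0.968, -0.253, -0.0], [-0.253, -0.968, -0.0], [-0.0, 0.0, -1.0]]
ft_force: [-0.5, -0.3, -0.3]
width: 0.0343
grip_force: 0.0
```

>>> carry_out --slide '[[0,0,0.2],[0,0,0.4],[0,0,0.4],[0,0,0.4],[0,0,0]]' --rot '[[0,0,0],[0,0,0],[0,0,0],[0,0,0],[0,0,0]]' --fingers '[0.4,0.4,0.4,0.4,0.4]'

```text
clock: 18.18
ee_pos: [0.5546, 0.1402, 0.1171]
tcp_rot: [[0.968, -0.253, 0.006], [-0.253, -0.968, 0.001], [0.005, -0.003, -1.0]]
ft_force: [-0.3, 0.3, -0.1]
width: 0.035
grip_force: 0.0
```

```bash
python3 - <<'E'
from chk import *
c=camera("top");check("top",0,c);check("top",3,c);c=camera("wrist");check("wrist",3,c)
E
```

```text
top 0 x range -0.2198 -0.057 y at ball 0.0022 ang 0.047
top 3 x range -0.1878 -0.0477 y at ball 0.0025 ang -0.001
wrist 3 x range -0.211 -0.0457 y at ball 0.0001 ang -0.016
```

Punch28 is in place. Next is punch16 at (0.511, −0.179).

>>> carry_out --slide '[[-0.05,-0.3,0],[-0.05,-0.4,0],[-0.05,-0.5,0],[-0.05,-0.5,0],[-0.05,-0.5,0]]' --rot '[[0,0,0.037],[0,0,0.037],[0,0,0.037],[0,0,0.037],[0,0,0.037]]' --fingers '[0.4,0.4,0.4,0.4,0.4]'

```text
clock: 18.9
ee_pos: [0.5312, -0.0373, 0.1124]
tcp_rot: [[0.994, -0.109, -0.003], [-0.109, -0.994, 0.0], [-0.003, 0.0, -1.0]]
ft_force: [0.4, -0.2, -0.6]
width: 0.0354
grip_force: 0.0
```

>>> carry_out --slide '[[-0.05,-0.5,0],[-0.05,-0.4,0],[-0.05,-0.4,0],[-0.05,-0.3,0],[-0.06,-0.18,0]]' --rot '[[0,0,0.037],[0,0,0.037],[0,0,0.037],[0,0,0.037],[0,0,0.037]]' --fingers '[0.4,0.4,0.4,0.4,0.4]'

```text
clock: 19.52
ee_pos: [0.5105, -0.1795, 0.1123]
tcp_rot: [[0.999, 0.035, -0.002], [0.035, -0.999, 0.001], [-0.002, -0.001, -1.0]]
ft_force: [0.1, 0.1, 0.1]
width: 0.0352
grip_force: 0.0
```

>>> carry_out --slide '[[0,0,0],[0,0,0]]' --rot '[[0,0,0],[0,0,0]]' --fingers '[0.4,0.4]'

```text
clock: 19.77
ee_pos: [0.5113, -0.1781, 0.1131]
tcp_rot: [[0.999, 0.035, -0.001], [0.035, -0.999, 0.001], [-0.001, -0.001, -1.0]]
ft_force: [0.5, 1.2, 0.5]
width: 0.0354
grip_force: 0.0
```

>>> carry_out --slide '[[0,-0.01,-0.4],[0,0,-0.5],[0,0,-0.4],[0,0,-0.09],[0,0,0]]' --rot '[[0,0,0],[0,0,0],[0,0,0],[0,0,0],[0,0,0]]' --fingers '[0.4,0.4,0.4,0.4,0.4]'

```text
clock: 20.4
ee_pos: [0.5118, -0.179, 0.0026]
tcp_rot: [[0.999, 0.036, -0.001], [0.036, -0.999, 0.0], [-0.001, -0.0, -1.0]]
ft_force: [-0.4, -0.5, 0.2]
width: 0.0352
grip_force: 0.0
```

>>> carry_out --slide '[[0,0,0],[0,0,0],[0,0,0],[0,0,0],[0,0,0]]' --rot '[[0,0,0],[0,0,0],[0,0,0],[0,0,0],[0,0,0]]' --fingers '[0,0,0,0,0]' --force 35

```text
clock: 21.02
ee_pos: [0.5124, -0.1795, 0.0035]
tcp_rot: [[0.999, 0.035, 0.001], [0.035, -0.999, -0.0], [0.001, 0.0, -1.0]]
ft_force: [0.2, 2.5, 6.9]
width: 0.0129
grip_force: 35.0
```

>>> carry_out --slide '[[0,0,0.15],[0,0,0.35],[0,0,0.4],[0,0,0.35],[0,0,0.15]]' --rot '[[0,0,0],[0,0,0],[0,0,0],[0,0,0],[0,0,0]]' --fingers '[0,0,0,0,0]'

```text
clock: 21.65
ee_pos: [0.5124, -0.1799, 0.1165]
tcp_rot: [[0.999, 0.035, 0.002], [0.035, -0.999, -0.001], [0.002, 0.001, -1.0]]
ft_force: [0.5, 0.4, -0.9]
width: 0.0131
grip_force: 35.0
```

>>> carry_out --slide '[[0.09,0.3,0],[0.09,0.5,0],[0.09,0.6,0],[0.09,0.6,0],[0.09,0.6,0]]' --rot '[[0,0,-0.037],[0,0,-0.037],[0,0,-0.037],[0,0,-0.037],[0,0,-0.037]]' --fingers '[0,0,0,0,0]'

```text
clock: 22.28
ee_pos: [0.5472, 0.0299, 0.1141]
tcp_rot: [[0.994, -0.111, -0.001], [-0.111, -0.994, -0.0], [-0.001, 0.0, -1.0]]
ft_force: [0.7, -0.4, -0.0]
width: 0.0133
grip_force: 35.0
```

>>> carry_out --slide '[[0.09,0.6,0],[0.09,0.6,0],[0.09,0.6,0],[0.09,0.6,0],[0.08,0.42,0]]' --rot '[[0,0,-0.037],[0,0,-0.037],[0,0,-0.037],[0,0,-0.037],[0,0,-0.037]]' --fingers '[0,0,0,0,0]'

```text
clock: 22.9
ee_pos: [0.5824, 0.256, 0.1139]
tcp_rot: [[0.968, -0.252, -0.001], [-0.252, -0.968, -0.0], [-0.001, 0.001, -1.0]]
ft_force: [-0.5, -0.2, -0.9]
width: 0.013
grip_force: 35.0
```

>>> carry_out --slide '[[0,0,0],[0,0,0]]' --rot '[[0,0,0],[0,0,0]]' --fingers '[0,0]'

```text
clock: 23.15
ee_pos: [0.5821, 0.2534, 0.1138]
tcp_rot: [[0.968, -0.252, -0.002], [-0.252, -0.968, -0.001], [-0.001, 0.001, -1.0]]
ft_force: [0.8, -0.5, -1.7]
width: 0.0133
grip_force: 35.0
```

>>> carry_out --slide '[[0,0.015,-0.2],[0,0,-0.4],[0,0,-0.4],[0,0,-0.2],[0,0,-0.1]]' --rot '[[0,0,0],[0,0,0],[0,0,0],[0,0,0],[0,0,0]]' --fingers '[0,0,0,0,0]'

```text
clock: 23.78
ee_pos: [0.5824, 0.2546, 0.0094]
tcp_rot: [[0.967, -0.253, -0.001], [-0.253, -0.967, -0.001], [-0.001, 0.001, -1.0]]
ft_force: [-0.0, -0.8, -1.5]
width: 0.0131
grip_force: 35.0
```

>>> carry_out --slide '[[0,0,-0.05],[0,0,-0.04],[0,0,-0.01],[0,0,0]]' --rot '[[0,0,0],[0,0,0],[0,0,0],[0,0,0]]' --fingers '[0,0,0,0]'

```text
clock: 24.28
ee_pos: [0.5836, 0.2557, 0.0037]
tcp_rot: [[0.968, -0.253, 0.002], [-0.253, -0.968, 0.001], [0.001, -0.001, -1.0]]
ft_force: [-1.1, -0.0, 5.0]
width: 0.0134
grip_force: 35.0
```

Contact is felt (5 N upward), so I'll release, lift and check.

>>> carry_out --slide '[[0,0,0],[0,0,0],[0,0,0],[0,0,0]]' --rot '[[0,0,0],[0,0,0],[0,0,0],[0,0,0]]' --fingers '[0.2,0.25,0.35,0.4]'

```text
clock: 24.78
ee_pos: [0.5828, 0.2553, 0.0024]
tcp_rot: [[0.968, -0.253, -0.0], [-0.253, -0.968, -0.0], [-0.0, 0.0, -1.0]]
ft_force: [-0.4, -1.1, 0.5]
width: 0.0347
grip_force: 0.0
```

>>> carry_out --slide '[[0,0,0.2],[0,0,0.4],[0,0,0.4],[0,0,0.4],[0,0,0]]' --rot '[[0,0,0],[0,0,0],[0,0,0],[0,0,0],[0,0,0]]' --fingers '[0.4,0.4,0.4,0.4,0.4]'

```text
clock: 25.4
ee_pos: [0.585, 0.2562, 0.1183]
tcp_rot: [[0.968, -0.253, 0.006], [-0.253, -0.968, 0.002], [0.005, -0.004, -1.0]]
ft_force: [0.5, -1.0, -0.3]
width: 0.0349
grip_force: 0.0
```

```bash
python3 - <<'E'
from chk import *
c=camera("wrist");check("wrist",1,c);check("wrist",0,c)
E
```

```text
wrist 1 x range -0.2109 -0.0514 y at ball 0.0004 ang -0.012
wrist 0 x range -0.1947 -0.0547 y at ball 0.0001 ang -0.021
```

Next is punch22 at (0.5146, −0.1185).

>>> carry_out --slide '[[-0.085,-0.3,0],[-0.085,-0.5,0],[-0.085,-0.6,0],[-0.085,-0.6,0],[-0.085,-0.6,0]]' --rot '[[0,0,0.037],[0,0,0.037],[0,0,0.037],[0,0,0.037],[0,0,0.037]]' --fingers '[0.4,0.4,0.4,0.4,0.4]'

```text
clock: 26.08
ee_pos: [0.5475, 0.0459, 0.1133]
tcp_rot: [[0.994, -0.109, -0.002], [-0.109, -0.994, -0.0], [-0.002, 0.0, -1.0]]
ft_force: [-0.1, -0.1, 0.5]
width: 0.0351
grip_force: 0.0
```

>>> carry_out --slide '[[-0.085,-0.6,0],[-0.085,-0.5,0],[-0.085,-0.4,0],[-0.085,-0.4,0],[-0.085,-0.17,0]]' --rot '[[0,0,0.037],[0,0,0.037],[0,0,0.037],[0,0,0.037],[0,0,0.037]]' --fingers '[0.4,0.4,0.4,0.4,0.4]'

```text
clock: 26.7
ee_pos: [0.5136, -0.1196, 0.1134]
tcp_rot: [[0.999, 0.034, -0.002], [0.034, -0.999, 0.0], [-0.002, -0.001, -1.0]]
ft_force: [-0.2, -0.5, 1.2]
width: 0.035
grip_force: 0.0
```

>>> carry_out --slide '[[0,0,0],[0,0,0]]' --rot '[[0,0,0],[0,0,0]]' --fingers '[0.4,0.4]'

```text
clock: 26.95
ee_pos: [0.5146, -0.1177, 0.114]
tcp_rot: [[0.999, 0.035, -0.001], [0.035, -0.999, 0.0], [-0.001, -0.0, -1.0]]
ft_force: [0.2, -0.1, -0.3]
width: 0.035
grip_force: 0.0
```

>>> carry_out --slide '[[0,-0.01,-0.4],[0,0,-0.5],[0,0,-0.4],[0,0,-0.1],[0,0,0]]' --rot '[[0,0,0],[0,0,0],[0,0,0],[0,0,0],[0,0,0]]' --fingers '[0.4,0.4,0.4,0.4,0.4]'

```text
clock: 27.58
ee_pos: [0.515, -0.1185, 0.0025]
tcp_rot: [[0.999, 0.036, -0.001], [0.036, -0.999, 0.0], [-0.001, -0.0, -1.0]]
ft_force: [0.1, -1.0, 0.4]
width: 0.0348
grip_force: 0.0
```

>>> carry_out --slide '[[0,0,0],[0,0,0],[0,0,0],[0,0,0],[0,0,0]]' --rot '[[0,0,0],[0,0,0],[0,0,0],[0,0,0],[0,0,0]]' --fingers '[0,0,0,0,0]' --force 35

```text
clock: 28.2
ee_pos: [0.5156, -0.1193, 0.0035]
tcp_rot: [[0.999, 0.035, 0.002], [0.035, -0.999, -0.0], [0.002, 0.0, -1.0]]
ft_force: [0.0, 1.2, 7.0]
width: 0.0128
grip_force: 35.0
```

>>> carry_out --slide '[[0,0,0.15],[0,0,0.35],[0,0,0.4],[0,0,0.35],[0,0,0.15]]' --rot '[[0,0,0],[0,0,0],[0,0,0],[0,0,0],[0,0,0]]' --fingers '[0,0,0,0,0]'

```text
clock: 28.82
ee_pos: [0.5155, -0.1192, 0.1164]
tcp_rot: [[0.999, 0.035, 0.002], [0.035, -0.999, -0.001], [0.002, 0.001, -1.0]]
ft_force: [0.8, -0.4, -2.2]
width: 0.0131
grip_force: 35.0
```

>>> carry_out --slide '[[0.065,0.3,0],[0.065,0.4,0],[0.065,0.45,0],[0.065,0.45,0],[0.065,0.45,0]]' --rot '[[0,0,-0.037],[0,0,-0.037],[0,0,-0.037],[0,0,-0.037],[0,0,-0.037]]' --fingers '[0,0,0,0,0]'

```text
clock: 29.45
ee_pos: [0.5403, 0.046, 0.114]
tcp_rot: [[0.994, -0.111, -0.001], [-0.111, -0.994, -0.0], [-0.001, 0.0, -1.0]]
ft_force: [0.4, -0.3, -2.4]
width: 0.013
grip_force: 35.0
```

>>> carry_out --slide '[[0.065,0.45,0],[0.065,0.45,0],[0.065,0.4,0],[0.065,0.35,0],[0.065,0.25,0]]' --rot '[[0,0,-0.037],[0,0,-0.037],[0,0,-0.037],[0,0,-0.037],[0,0,-0.037]]' --fingers '[0,0,0,0,0]'

```text
clock: 30.08
ee_pos: [0.5662, 0.198, 0.1138]
tcp_rot: [[0.968, -0.253, -0.002], [-0.253, -0.968, -0.0], [-0.001, 0.001, -1.0]]
ft_force: [-0.1, 0.3, -1.9]
width: 0.0131
grip_force: 35.0
```

>>> carry_out --slide '[[0,0,0],[0,0,0]]' --rot '[[0,0,0],[0,0,0]]' --fingers '[0,0]'

```text
clock: 30.32
ee_pos: [0.5661, 0.1963, 0.114]
tcp_rot: [[0.968, -0.252, -0.001], [-0.252, -0.968, -0.001], [-0.001, 0.001, -1.0]]
ft_force: [0.2, -0.7, -2.8]
width: 0.0127
grip_force: 35.0
```

>>> carry_out --slide '[[0.005,0.01,-0.2],[0,0,-0.4],[0,0,-0.4],[0,0,-0.2],[0,0,-0.1]]' --rot '[[0,0,0],[0,0,0],[0,0,0],[0,0,0],[0,0,0]]' --fingers '[0,0,0,0,0]'

```text
clock: 30.95
ee_pos: [0.5668, 0.1972, 0.0094]
tcp_rot: [[0.967, -0.253, -0.001], [-0.253, -0.967, -0.0], [-0.001, 0.001, -1.0]]
ft_force: [0.3, -0.0, -2.1]
width: 0.013
grip_force: 35.0
```

>>> carry_out --slide '[[0,0,-0.05],[0,0,-0.04],[0,0,-0.01],[0,0,0]]' --rot '[[0,0,0],[0,0,0],[0,0,0],[0,0,0]]' --fingers '[0,0,0,0]'

```text
clock: 31.45
ee_pos: [0.568, 0.198, 0.0037]
tcp_rot: [[0.968, -0.253, 0.002], [-0.253, -0.968, 0.001], [0.001, -0.001, -1.0]]
ft_force: [-1.1, -0.5, 5.1]
width: 0.0134
grip_force: 35.0
```

Contact again. I'll release, lift, and back off sideways towards the store so the top camera sees the rack.

>>> carry_out --slide '[[0,0,0],[0,0,0],[0,0,0],[0,0,0]]' --rot '[[0,0,0],[0,0,0],[0,0,0],[0,0,0]]' --fingers '[0.2,0.25,0.35,0.4]'

```text
clock: 31.95
ee_pos: [0.5673, 0.1977, 0.0025]
tcp_rot: [[0.968, -0.253, -0.0], [-0.253, -0.968, -0.0], [-0.0, 0.0, -1.0]]
ft_force: [0.7, -0.3, 0.3]
width: 0.0346
grip_force: 0.0
```

>>> carry_out --slide '[[0,0,0.2],[0,0,0.4],[0,0,0.5],[0,0,0.5],[0,0,0.5]]' --rot '[[0,0,0],[0,0,0],[0,0,0],[0,0,0],[0,0,0]]' --fingers '[0.4,0.4,0.4,0.4,0.4]'

```text
clock: 32.58
ee_pos: [0.5673, 0.1977, 0.1731]
tcp_rot: [[0.968, -0.253, 0.001], [-0.253, -0.968, 0.0], [0.001, -0.001, -1.0]]
ft_force: [0.1, 0.8, -0.5]
width: 0.0349
grip_force: 0.0
```

>>> carry_out --slide '[[-0.2,-0.6,0],[-0.2,-0.6,0],[-0.2,-0.6,0],[-0.2,-0.6,0],[-0.2,-0.6,0]]' --rot '[[0,0,0],[0,0,0],[0,0,0],[0,0,0],[0,0,0]]' --fingers '[0.4,0.4,0.4,0.4,0.4]'

```text
clock: 33.2
ee_pos: [0.4869, -0.0437, 0.1718]
tcp_rot: [[0.968, -0.252, 0.002], [-0.252, -0.968, -0.0], [0.002, -0.0, -1.0]]
ft_force: [0.8, -0.6, 0.4]
width: 0.0355
grip_force: 0.0
```

>>> carry_out --slide '[[0,-0.6,0],[0,-0.5,0],[0,0,0],[0,0,0]]' --rot '[[0,0,0],[0,0,0],[0,0,0],[0,0,0]]' --fingers '[0.4,0.4,0.4,0.4]'

```text
clock: 33.7
ee_pos: [0.4872, -0.1299, 0.1711]
tcp_rot: [[0.967, -0.253, 0.0], [-0.253, -0.967, 0.0], [0.0, -0.0, -1.0]]
ft_force: [0.7, 1.4, -0.1]
width: 0.0354
grip_force: 0.0
```

```bash
python3 - <<'E'
from chk import *
c=camera("top");s=camera("scene")
for i in range(4):check("top",i,c)
a=cv2.resize(c["image"][90:270,70:310],(480,360));b=cv2.resize(s["image"][170:290,340:447],(320,360))
cv2.imwrite("pics/end.png",np.hstack([a,b]))
E
```

```text
top 0 x range -0.2106 -0.057 y at ball 0.0027 ang -0.014
top 1 x range -0.21 -0.0539 y at ball 0.0026 ang -0.012
top 2 x range -0.2111 -0.0508 y at ball 0.0025 ang -0.012
top 3 x range -0.2111 -0.0477 y at ball 0.0026 ang -0.009
```

View pics/end.png

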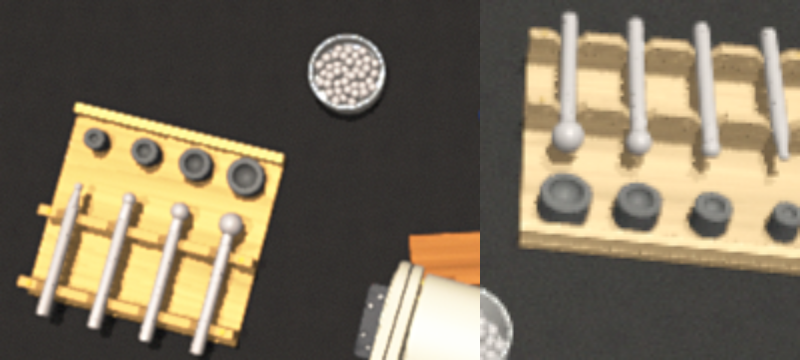

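All four punches lie in order in the notches of their own dies: balls at (78,188), (129,199), (180,210) and (231,223), with every y offset about 2.6 mm or less and angle about 0.01. The tin is undisturbed, so I'm handing in.

```bash
python3 -c "
from bench import order
print(order.hand_in())"
```

```text
the job is handed in; nothing more can be done
None
```

All four punches lie level in the notches of their own dies, in die order with balls towards the dies, measured about 3 mm or less off sideways; the job was handed in at about 34 s on the robot's clock, and no verdict came back.

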